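# Stroke-test three pumps and reject the stiff one

## Robot

A 7-joint arm with a two-finger parallel gripper is mounted at the origin on the work surface. World frame = base frame: x ahead of the robot, y to its left, z up, the work surface at z = 0. Lengths are in m, angles in rad, forces in N, time in s.
With the tool pointing down it reaches from about 0.4 to 0.925 m from the base axis. Payload 4.1 kg.
Tool frame: the origin (TCP) lies on the centre line of the jaws, within the pads' length; the fingertips stand 8 mm ahead of it and the grasp point (between the pads) lies 11 mm behind it (ctrl.tip_extent is the distance from the TCP to the fingertips, in m); z points along the fingers, y is the direction in which the jaws open and shut (so a half turn about z gives the same grasp; the last joint's range is limited). The gripper opens to 85 mm and grips with 20 to 120 N. Pads are 22 mm wide; open, the fingers measure 114 mm over their backs; the gripper's body (76 mm by 85 mm) begins 54 mm behind the grasp point. The pads swing forward as they close: fully open they stand 13 mm farther back than shut.
Start: joints at [-1.399, 0.398, 0.045, 1.537, -0.019, 1.207, -0.051], TCP at [0.174, 0.626, 0.239] pointing down, gripper open.
Joint ranges: [-2.82, 2.82], [-0.49, 2.23], [-1.37, 1.46], [0, 2.46], [-1.36, 4.5], [0.23, 2], [-2.94, 2.94]. Speed limits (rad/s): [2.57, 2.57, 3.14, 3.14, 3.14, 3.14, 3.14].

## Interface

Orientations are given as a rotation vector (axis times angle).
In Python, from workcell import ctrl, vision gives the robot as it stands.
- The arm moves only by the tool servo_tool, never from a script. Its arguments are lists of equal length, an entry for each row: "delta_pos": the shift along the tool's x, y, z in m, a list of three; "turn": the turn about the tool's z in rad. A call has 1 to 20 rows; each row is the pose to reach, as a shift and turn from the pose commanded when the call began, along the tool's axes at that moment; what a row does not reach only later rows make up. A row lasts 1/10 s, in which the tool goes at most 50 mm and 8.59 degrees, less where a joint would pass 70% of its speed; a pose out of reach is approached as far as the arm can. A call with a gripper value outside its range is refused whole. "hand" is the gripper's target within -1 to 1 (shut at 1, half-way at 0, fully open at -1), set as the call begins (left out, the last holds). The fingers move at their own pace and stop on an object; the grip force is fixed at half the most. Time passes only in rows, so rows that repeat a pose let the fingers close. It gives the time, the measured TCP pose, the force and the opening at its end, in the units of the state.
- ctrl.get_state(): the state, without advancing time (a new reading comes with each control period).
- vision.capture(name): name is "scene" or "side" or "wrist"; returns (picture, depth): 384x512x3 uint8, red, green, blue; 384x512 float32, m along the optical axis (not along the pixel's ray), 0 where there is no reading.
- vision.camera_params(name): a dict with "mtx" (3x3 intrinsics, pixels), "T" (4x4, takes a point from camera to world coordinates); the wrist camera has in their place "T_tool_cam" (4x4, takes a point from camera to tool coordinates, whose origin is the TCP and whose axes are the flange's). Camera axes: x right, y down, z forward; pixel columns grow to the right and rows downward; lengths in m; the calibration is good to about 2 mm. A picture is of the moment at which its call begins: read the wrist's pose just before it. camera_params takes no time and is no camera call.
- ctrl.hand_in(): hands the job in, once; it reports no verdict.
The state is a dict: "time": time; "joint_pos": joint angles; "qd": joint speeds; "effort": joint torques, N m; "tcp_pos": TCP position; "eef_rot": TCP orientation; "force": force on the tool from outside, world axes, zero at the start; "moment": the same for the moment, N m; "gripper_width": finger opening in m.
Only numpy, scipy, OpenCV 4.12 (cv2) and the standard library are available. Lean on these libraries where they do the work, as an engineer would, in place of code of your own. Each camera call takes 0.05 s, during which the arm holds its last target. There are 200 camera calls.

## Task

Stroke-test the three piston pumps in the green rack: press each blue knob straight down and, if it runs evenly, push it fully home; one of the three will turn stiff part-way, and there you stop at once - no knob may ever take more than 20 N. Leave the two sound pumps standing in the rack with their knobs home, and lift the stiff one out by its barrel (not its knob) and stand it upright on the floor of the red tray, leaving everything else where it is.

Things in the scene. Friction and masses are not known exactly. Their poses are not given: they have to be found in the camera images.
- rack: Fixed green steel socket rack, 100 (x) by 270 (y) by 30 mm high, standing on the bench. Origin: centre of its underside. Three round sockets in a row along its y axis at y = -90, 0 and +90 mm, 42 mm across and 22 mm deep (socket floor 8 mm above the origin); one pump stands in each.
- tray: Fixed red open reject tray, 180 (x) by 150 (y) mm outside, walls 5 mm thick and 30 mm high, floor 5 mm thick. Origin: centre of its underside. A worn brass piston already lies in its corner at about x = +60, y = -45 mm; the rest of the floor is free.
- pump_a: One of three outwardly identical piston pumps: aluminium barrel 40 mm across and 90 mm tall with a dark cap and a black band, about 0.35 kg in all, standing loose in a rack socket. Origin: centre of the barrel's underside; z up its axis. In the rack 68 mm of the barrel show above the rack. The letter says nothing of which socket it is in or whether it is stiff.
- knob_a: Blue flat-topped knob, 30 mm across and 12 mm thick, on the plunger of pump_a. Origin: centre of its top face, 132 mm above the barrel's underside less the plunger's joint value; z up. Fully home its underside is flush on the barrel's cap (top 102 mm above the underside).
- plunger_a (a joint): Travel of pump_a's plunger, in m: 0 fully out, 0.030 fully home against a hard stop; starts between 0 and 0.004. A sound plunger runs the whole stroke at an even resistance of about 4 N and stays where it is left. In just one of the three pumps something hidden binds somewhere between 8 and 16 mm into the stroke: the resistance jumps by about 5 N and then climbs about 1.2 N per mm; let go, that plunger springs back to about where it began to bind.
- pump_b: One of three outwardly identical piston pumps: aluminium barrel 40 mm across and 90 mm tall with a dark cap and a black band, about 0.35 kg in all, standing loose in a rack socket. Origin: centre of the barrel's underside; z up its axis. In the rack 68 mm of the barrel show above the rack. The letter says nothing of which socket it is in or whether it is stiff.
- knob_b: Blue flat-topped knob, 30 mm across and 12 mm thick, on the plunger of pump_b. Origin: centre of its top face, 132 mm above the barrel's underside less the plunger's joint value; z up. Fully home its underside is flush on the barrel's cap (top 102 mm above the underside).
- plunger_b (a joint): Travel of pump_b's plunger, in m: 0 fully out, 0.030 fully home against a hard stop; starts between 0 and 0.004. A sound plunger runs the whole stroke at an even resistance of about 4 N and stays where it is left. In just one of the three pumps something hidden binds somewhere between 8 and 16 mm into the stroke: the resistance jumps by about 5 N and then climbs about 1.2 N per mm; let go, that plunger springs back to about where it began to bind.
- pump_c: One of three outwardly identical piston pumps: aluminium barrel 40 mm across and 90 mm tall with a dark cap and a black band, about 0.35 kg in all, standing loose in a rack socket. Origin: centre of the barrel's underside; z up its axis. In the rack 68 mm of the barrel show above the rack. The letter says nothing of which socket it is in or whether it is stiff.
- knob_c: Blue flat-topped knob, 30 mm across and 12 mm thick, on the plunger of pump_c. Origin: centre of its top face, 132 mm above the barrel's underside less the plunger's joint value; z up. Fully home its underside is flush on the barrel's cap (top 102 mm above the underside).
- plunger_c (a joint): Travel of pump_c's plunger, in m: 0 fully out, 0.030 fully home against a hard stop; starts between 0 and 0.004. A sound plunger runs the whole stroke at an even resistance of about 4 N and stays where it is left. In just one of the three pumps something hidden binds somewhere between 8 and 16 mm into the stroke: the resistance jumps by about 5 N and then climbs about 1.2 N per mm; let go, that plunger springs back to about where it began to bind.
- worn_piston: Bystander: brass disc 28 mm across, 18 mm high, lying in the tray. Origin: centre of its underside.
- oil_bottle: Bystander: black bottle with yellow label, 60 mm across, 160 mm tall. Origin: centre of its underside.
- paint_tin: Bystander: tin 84 mm across, 100 mm tall. Origin: centre of its underside.
- wrench: Bystander: steel wrench lying on the bench beyond the rack and tray. Origin: its underside.
- screwdriver: Bystander: screwdriver lying on the bench to the left. Origin: its underside.
- bearing: Bystander: steel bearing ring 40 mm across, 14 mm high, on the bench nearer the robot. Origin: centre of its underside.
- hex_nut: Bystander: brass hexagon nut 32 mm across, 16 mm high. Origin: centre of its underside.
Not all that is in view belongs to the job. There is more than one size of the tray; the one meant has the size given above.

How it is judged:
At the end, for the whole second after the job is handed in: Two pumps stand upright in rack sockets, plungers home (over 27 of 30 mm); the third, pressed to where it binds (plunger between 7 and 22 mm), stands upright on the floor of the red tray, inside its walls. Upright: within 0.12 rad; all at rest ((((value of joint plunger_a between 0.007 and 0.022 m and angle between pump_a's own z axis and vertical below 0.12 rad and x of pump_a in the frame of tray between -0.09 and 0.09 m and y of pump_a in the frame of tray between -0.075 and 0.075 m and z of pump_a in the frame of tray between 0 and 0.011 m and linear speed of pump_a below 0.02 m/s) and (value of joint plunger_b above 0.027 m and angle between pump_b's own z axis and vertical below 0.12 rad and x of pump_b in the frame of rack between -0.015 and 0.015 m and y of pump_b in the frame of rack between -0.105 and 0.105 m and z of pump_b in the frame of rack between 0 and 0.013 m and linear speed of pump_b below 0.02 m/s) and (value of joint plunger_c above 0.027 m and angle between pump_c's own z axis and vertical below 0.12 rad and x of pump_c in the frame of rack between -0.015 and 0.015 m and y of pump_c in the frame of rack between -0.105 and 0.105 m and z of pump_c in the frame of rack between 0 and 0.013 m and linear speed of pump_c below 0.02 m/s)) or ((value of joint plunger_b between 0.007 and 0.022 m and angle between pump_b's own z axis and vertical below 0.12 rad and x of pump_b in the frame of tray between -0.09 and 0.09 m and y of pump_b in the frame of tray between -0.075 and 0.075 m and z of pump_b in the frame of tray between 0 and 0.011 m and linear speed of pump_b below 0.02 m/s) and (value of joint plunger_a above 0.027 m and angle between pump_a's own z axis and vertical below 0.12 rad and x of pump_a in the frame of rack between -0.015 and 0.015 m and y of pump_a in the frame of rack between -0.105 and 0.105 m and z of pump_a in the frame of rack between 0 and 0.013 m and linear speed of pump_a below 0.02 m/s) and (value of joint plunger_c above 0.027 m and angle between pump_c's own z axis and vertical below 0.12 rad and x of pump_c in the frame of rack between -0.015 and 0.015 m and y of pump_c in the frame of rack between -0.105 and 0.105 m and z of pump_c in the frame of rack between 0 and 0.013 m and linear speed of pump_c below 0.02 m/s)) or ((value of joint plunger_c between 0.007 and 0.022 m and angle between pump_c's own z axis and vertical below 0.12 rad and x of pump_c in the frame of tray between -0.09 and 0.09 m and y of pump_c in the frame of tray between -0.075 and 0.075 m and z of pump_c in the frame of tray between 0 and 0.011 m and linear speed of pump_c below 0.02 m/s) and (value of joint plunger_a above 0.027 m and angle between pump_a's own z axis and vertical below 0.12 rad and x of pump_a in the frame of rack between -0.015 and 0.015 m and y of pump_a in the frame of rack between -0.105 and 0.105 m and z of pump_a in the frame of rack between 0 and 0.013 m and linear speed of pump_a below 0.02 m/s) and (value of joint plunger_b above 0.027 m and angle between pump_b's own z axis and vertical below 0.12 rad and x of pump_b in the frame of rack between -0.015 and 0.015 m and y of pump_b in the frame of rack between -0.105 and 0.105 m and z of pump_b in the frame of rack between 0 and 0.013 m and linear speed of pump_b below 0.02 m/s)))); the robot touches nothing.
It fails at once if a knob takes more than 20 N (pressed or gripped) (contact force between anything else and knob_a above 20 N or contact force between anything else and knob_b above 20 N or contact force between anything else and knob_c above 20 N).
It fails at once if a bystander is moved by more than 3 cm (distance of any of worn_piston, oil_bottle, paint_tin, wrench, screwdriver, bearing, hex_nut from where it was at the start of the episode above 0.03 m).
It also fails if it takes over 58 s, if anything falls off the work surface, if the arm or the gripper's body presses on something with over 40 N, if the wrist force passes 120 N, or if a joint passes its speed limit or range.

## Working session

There is one attempt and no reset: what is moved stays moved. The work goes in short steps, Python scripts to look and compute and a tool call to move; the robot and the scene stay as the last step left them, time stands still between calls to the robot, and variables do not carry over. Pictures are saved under pics/ and viewed, about 8 in all and at most 12, crops included, and the job is handed in when it is done.

Besides the shell and the picture viewer there is one more tool, called by a JSON object that holds its "method" and its "body", one argument or row to a line. servo_tool: Moves the arm, as the interface text tells. Its arguments: {"type":"object","properties":{"delta_pos":{"type":"array","items":{"type":"array","items":{"type":"number"}}},"turn":{"type":"array","items":{"type":"number"}},"hand":{"type":"number"}},"required":["delta_pos","turn"]}

```bash
mkdir -p pics; ls; python3 - <<'E'
from workcell import ctrl, vision
import cv2,numpy as np
s=ctrl.get_state();print(s)
for n in("scene","side"):
    im,d=vision.capture(n);cv2.imwrite(f"pics/{n}0.png",im[:,:,::-1]);np.savez(f"{n}0.npz",im=im,d=d)
    print(vision.camera_params(n))
print(vision.camera_params("wrist"))
a=[cv2.imread(f"pics/{n}0.png") for n in("scene","side")]
cv2.imwrite("pics/both0.png",np.vstack(a)[:, :] if 0 else np.hstack([cv2.resize(x,(400,300)) for x in a]))
E
```

```text
pics
{'time': 0.0, 'joint_pos': array([-1.3990124 ,  0.39917911,  0.04500174,  1.53790089, -0.01868135,
        1.20686692, -0.05066186]), 'qd': array([ 0.00019464, -0.00142923, -0.00080533,  0.00065549,  0.0003468 ,
        0.00215621, -0.0007605 ]), 'effort': array([ 2.38602825e-04, -4.75119781e+01,  1.36504255e+00, -2.54224455e+01,
        1.16225818e-02,  9.43739869e-03, -1.05947475e-06]), 'tcp_pos': array([0.17366618, 0.62572827, 0.23826183]), 'eef_rot': array([-4.23741606e-01, -3.11275858e+00,  3.03089129e-03]), 'force': array([-0.04537848, -0.03573728, -0.49295013]), 'moment': array([ 0.02375125,  0.03771183, -0.0362176 ]), 'gripper_width': 0.08522357500522289}
{'mtx': array([[497.48741247,   0.        , 250.02776832],
       [  0.        , 497.48741247, 191.14367514],
       [  0.        ,   0.        ,   1.        ]]), 'T': array([[-0.1670018 ,  0.82402896, -0.5413748 ,  1.41762596],
       [ 0.98593465,  0.14323431, -0.08612082,  0.1400436 ],
       [ 0.00657739, -0.54814251, -0.83635909,  1.37988452],
       [ 0.        ,  0.        ,  0.        ,  1.        ]])}
{'mtx': a
[... 223 characters left out ...]
    [-0.14407218, -0.67484248,  0.72376159, -0.96178353],
       [ 0.02141032, -0.73334663, -0.67951772,  1.03836547],
       [ 0.        ,  0.        ,  0.        ,  1.        ]])}
{'mtx': array([[284.49827333,   0.        , 256.69003286],
       [  0.        , 284.49827333, 190.29644702],
       [  0.        ,   0.        ,   1.        ]]), 'T_tool_cam': array([[-1.52989925e-04, -9.63167213e-01, -2.68903136e-01,
         6.76193039e-02],
       [ 9.99999967e-01, -2.03376855e-04,  1.59522121e-04,
         4.35527496e-04],
       [-2.08335151e-04, -2.68903103e-01,  9.63167212e-01,
        -1.34275310e-01],
       [ 0.00000000e+00,  0.00000000e+00,  0.00000000e+00,
         1.00000000e+00]])}
```

View pics/scene0.png

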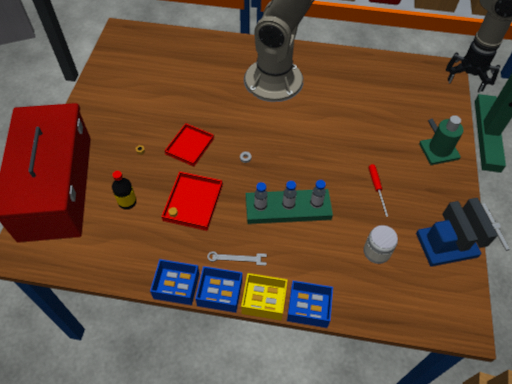

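View pics/side0.png

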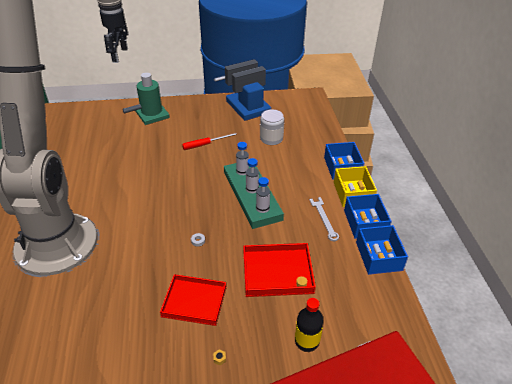

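The scene view shows the pumps at about (261,188), (290,187) and (319,186) in the green rack at (289,206). There are two red trays: the larger at (193,200), with a brass disc in its corner, and a smaller one at (190,144). The larger tray fits because it holds the worn piston; I'll check its size by measurement.

```bash
cat > h.py <<'E'
import numpy as np,cv2
from workcell import ctrl,vision
def rays(n,uv,z):
    p=vision.camera_params(n);uv=np.atleast_2d(uv).astype(float)
    d=np.c_[uv,np.ones(len(uv))]@np.linalg.inv(p['mtx']).T@p['T'][:3,:3].T;o=p['T'][:3,3]
    return o+d*((z-o[2])/d[:,2])[:,None]
def blobs(im,lo,hi,amin):
    m=cv2.inRange(cv2.cvtColor(im,cv2.COLOR_RGB2HSV),lo,hi)
    cs,_=cv2.findContours(m,cv2.RETR_EXTERNAL,cv2.CHAIN_APPROX_NONE)
    return m,[c for c in cs if cv2.contourArea(c)>=amin]
def cloud(n,im,d):
    p=vision.camera_params(n);v,u=np.indices(d.shape)
    q=np.stack([u,v,np.ones_like(u)],-1)@np.linalg.inv(p['mtx']).T*d[...,None]
    return q@p['T'][:3,:3].T+p['T'][:3,3]
E
python3 - <<'E'
from h import *
for n in("scene","side"):
    z=np.load(f"{n}0.npz");im,d=z['im'],z['d'];P=cloud(n,im,d)
    for nm,lo,hi,a in(("blue",(105,120,60),(125,255,255),20),("red",(0,180,80),(8,255,255),700),("green",(60,80,30),(90,255,255),500)):
        m,cs=blobs(im,lo,hi,a)
        for c in cs:
            mm=np.zeros_like(m);cv2.drawContours(mm,[c],-1,255,-1)
            Q=P[(mm>0)&(d>0)&(m>0)];
            if len(Q)==0: continue
            med=np.median(Q,0); 
            if not(.3<med[0]<1 and abs(med[1])<.5):continue
            out=[n,nm,cv2.boundingRect(c),med.round(3),'ztop',np.percentile(Q[:,2],95).round(3)]
            if nm=="blue":
                T=Q[Q[:,2]>Q[:,2].max()-.006];out+=[T.mean(0).round(4),((T.max(0)+T.min(0))/2).round(4)]
            elif nm=="green":
                T=Q[(Q[:,2]>.025)&(Q[:,2]<.04)];r=cv2.minAreaRect(T[:,:2].astype(np.float32)*1000);out+=[r]
            else:
                T=Q[(Q[:,2]>.0)];r=cv2.minAreaRect(T[:,:2].astype(np.float32)*1000);out+=[r]
            print(*out)
E
```

```text
scene blue (287, 281, 46, 46) [0.882 0.232 0.017] ztop 0.062 [0.905  0.2269 0.0661] [0.8934 0.2297 0.0678]
scene blue (196, 267, 46, 45) [ 0.881 -0.032  0.018] ztop 0.062 [ 0.8982 -0.017   0.0647] [ 0.8935 -0.0276  0.0659]
scene blue (150, 259, 48, 46) [ 0.883 -0.164  0.02 ] ztop 0.062 [ 0.9004 -0.1547  0.0644] [ 0.8933 -0.1575  0.0661]
scene blue (257, 182, 9, 10) [0.595 0.041 0.139] ztop 0.144 [0.5931 0.0421 0.1427] [0.5933 0.0419 0.1431]
scene blue (286, 181, 10, 10) [0.572 0.129 0.14 ] ztop 0.144 [0.5709 0.1307 0.1433] [0.5711 0.1296 0.1446]
scene blue (316, 180, 10, 10) [0.554 0.216 0.138] ztop 0.143 [0.5546 0.2168 0.1411] [0.5527 0.2175 0.1423]
scene red (161, 171, 62, 60) [ 0.595 -0.179  0.007] ztop 0.031 ((591.5733032226562, -181.75173950195312), (163.61465454101562, 204.96527099609375), 85.67381286621094)
scene red (164, 123, 50, 43) [ 0.371 -0.245  0.006] ztop 0.025 ((368.15338134765625, -245.13595581054688), (136.7147216796875, 162.57620239257812), 72.32881927490234)
scene green (246, 189, 86, 34) [0.59  0.129 0.03 ] ztop 0.036 ((571.6876220703125, 129.7161102294922), (105
[... 382 characters left out ...]
side blue (324, 142, 40, 37) [0.894 0.264 0.037] ztop 0.06 [0.8911 0.2189 0.0609] [0.8901 0.2247 0.0623]
side blue (238, 142, 9, 8) [0.549 0.21  0.136] ztop 0.14 [0.5497 0.213  0.138 ] [0.5508 0.2114 0.1388]
side red (160, 274, 67, 52) [ 0.374 -0.243  0.005] ztop 0.023 ((374.5907287597656, -237.68426513671875), (135.11050415039062, 149.41249084472656), 72.29576873779297)
side red (243, 243, 73, 54) [ 0.599 -0.177  0.006] ztop 0.03 ((601.9302978515625, -169.67726135253906), (177.929443359375, 181.57073974609375), 86.37265014648438)
side green (224, 163, 60, 66) [0.553 0.062 0.029] ztop 0.033 ((570.8236694335938, 125.30663299560547), (101.40855407714844, 278.2784423828125), 12.797905921936035)
```

```bash
cat >> h.py <<'E'
from scipy.spatial.transform import Rotation as Ro
def pose():
    s=ctrl.get_state();return s,Ro.from_rotvec(s['eef_rot']).as_matrix()
def delta(target):
    s,R=pose();return (R.T@(np.array(target)-s['tcp_pos'])).round(4)
E
python3 - <<'E'
from h import *
s,R=pose();print(R.round(3),ctrl.tip_extent)
print(delta([.571,.127,.25]),delta([.592,.038,.16]))
# rack yaw 13deg: desired tool y along rack x
for yr in (13,103): 
    a=np.deg2rad(yr);y=np.array([np.cos(a),np.sin(a),0]);t=R.T@y;print(yr,np.degrees(np.arctan2(-t[0],t[1])))
z=np.load("scene0.npz");im=z['im'][110:240,150:345];cv2.imwrite("pics/crop.png",cv2.resize(im[:,:,::-1],None,fx=4,fy=4,interpolation=cv2.INTER_CUBIC))
E
```

```text
[[-0.964  0.267 -0.   ]
 [ 0.267  0.964 -0.002]
 [-0.    -0.002 -1.   ]] 0.008
[-0.5162 -0.3744 -0.0109] [-0.5602 -0.4544  0.0792]
13 61.49249383814806
103 -28.50757507408944
```

View pics/crop.png

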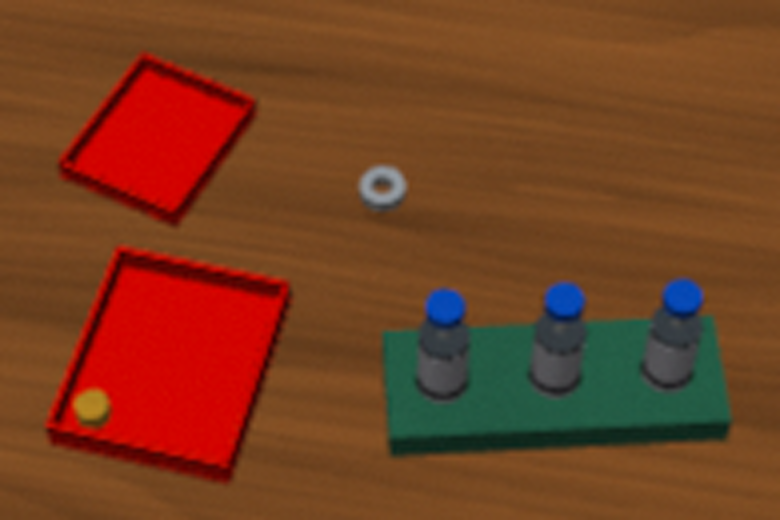

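The enlarged crop confirms it: the larger tray, with the brass disc at crop (90,405), is the target, and the smaller tray at crop (160,140) is the decoy. I'm moving above the rack now.

{"method": "servo_tool", "body": {
  "delta_pos": [
    [-0.01, -0.01, -0.03],
    [-0.03, -0.02, -0.05],
    [-0.07, -0.05, -0.06],
    [-0.11, -0.08, -0.06],
    [-0.15, -0.11, -0.06],
    [-0.19, -0.14, -0.06],
    [-0.23, -0.17, -0.06],
    [-0.27, -0.2, -0.06],
    [-0.31, -0.23, -0.06],
    [-0.35, -0.26, -0.06],
    [-0.39, -0.29, -0.06],
    [-0.43, -0.315, -0.06],
    [-0.465, -0.34, -0.05],
    [-0.495, -0.36, -0.04],
    [-0.51, -0.37, -0.03],
    [-0.516, -0.374, -0.02],
    [-0.516, -0.374, -0.011],
    [-0.516, -0.374, -0.011]
  ],
  "turn": [0, 0.1, 0.2, 0.3, 0.4, 0.5, 0.6, 0.7, 0.8, 0.9, 1.0, 1.073, 1.073, 1.073, 1.073, 1.073, 1.073, 1.073],
  "hand": 1
}}

```text
time: 1.9
tcp_pos: [0.5693, 0.1294, 0.2485]
eef_rot: [-1.951, -2.458, 0.004]
force: [-0.1, 0.7, -0.7]
gripper_width: 0.0002
```

```bash
python3 - <<'E'
from h import *
s,R=pose();im,d=vision.capture("wrist");cv2.imwrite("pics/w1.png",im[:,:,::-1])
print(s['tcp_pos'],s['force'],s['joint_pos'].round(2),s['gripper_width'])
p=vision.camera_params("wrist");Tt=p['T_tool_cam'];Rc=R@Tt[:3,:3];o=s['tcp_pos']+R@Tt[:3,3]
m,cs=blobs(im,(105,120,60),(125,255,255),80)
for c in cs:
    mm=np.zeros_like(m);cv2.drawContours(mm,[c],-1,255,-1)
    v,u=np.nonzero((mm>0)&(m>0)&(d>0));q=np.c_[u,v,np.ones(len(u))]@np.linalg.inv(p['mtx']).T*d[v,u][:,None]
    Q=q@Rc.T+o;T=Q[Q[:,2]>np.percentile(Q[:,2],90)-.005]
    print(cv2.boundingRect(c),T.mean(0).round(4),((T.min(0)+T.max(0))/2).round(4),np.ptp(T,0).round(3))
E
```

```text
[0.5692948  0.12943199 0.24846967] [-0.08493537  0.67087914 -0.68581588] [-0.72  0.31  0.54  1.7  -0.17  1.19  0.09] 0.00015035469105656704
(407, 272, 105, 70) [0.8989 0.0146 0.0596] [0.7815 0.063  0.1886] [0.324 0.183 0.268]
(243, 174, 33, 33) [0.571  0.1294 0.1395] [0.5716 0.1294 0.1386] [0.029 0.029 0.006]
(464, 91, 48, 103) [0.8445 0.1987 0.057 ] [0.8542 0.2051 0.0565] [0.027 0.064 0.011]
(242, 66, 36, 38) [0.5512 0.2171 0.1368] [0.5514 0.2167 0.1364] [0.029 0.029 0.005]
```

View pics/w1.png

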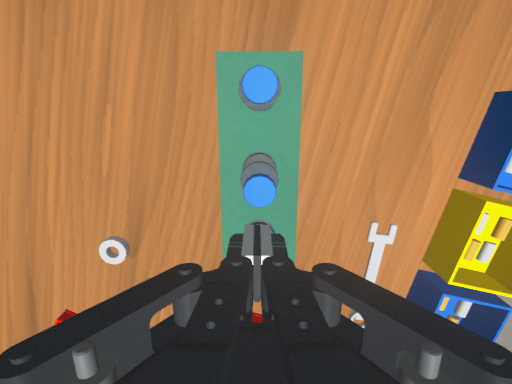

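The wrist view shows the middle knob at (260,190) and the left knob at (260,85), in line with the closed jaws. I'm pressing the middle one first.

{"method": "servo_tool", "body": {
  "delta_pos": [
    [0, 0.001, 0.015],
    [0, 0.001, 0.035],
    [0, 0.001, 0.055],
    [0, 0.001, 0.073],
    [0, 0.001, 0.085],
    [0, 0.001, 0.092],
    [0, 0.001, 0.095],
    [0, 0.001, 0.097],
    [0, 0.001, 0.099],
    [0, 0.001, 0.101],
    [0, 0.001, 0.103],
    [0, 0.001, 0.105],
    [0, 0.001, 0.1065],
    [0, 0.001, 0.1065]
  ],
  "turn": [0, 0, 0, 0, 0, 0, 0, 0, 0, 0, 0, 0, 0, 0]
}}

```text
time: 3.35
tcp_pos: [0.5723, 0.1283, 0.144]
eef_rot: [1.955, 2.458, 0.001]
force: [-0.0, -0.4, 1.8]
gripper_width: -0.0001
```

{"method": "servo_tool", "body": {
  "delta_pos": [
    [0, 0, 0.0015],
    [0, 0, 0.003],
    [0, 0, 0.004],
    [0, 0, 0.004]
  ],
  "turn": [0, 0, 0, 0]
}}

```text
time: 3.75
tcp_pos: [0.5722, 0.1283, 0.1397]
eef_rot: [1.955, 2.459, 0.001]
force: [1.3, 0.6, 2.6]
gripper_width: -0.0002
```

{"method": "servo_tool", "body": {
  "delta_pos": [
    [0, 0, 0.0015],
    [0, 0, 0.003],
    [0, 0, 0.003]
  ],
  "turn": [0, 0, 0]
}}

```text
time: 4.05
tcp_pos: [0.572, 0.1282, 0.1366]
eef_rot: [1.955, 2.459, 0.0]
force: [1.4, -0.7, 2.3]
gripper_width: 0.0001
```

{"method": "servo_tool", "body": {
  "delta_pos": [
    [0, 0, 0.001],
    [0, 0, 0.002],
    [0, 0, 0.002]
  ],
  "turn": [0, 0, 0]
}}

```text
time: 4.35
tcp_pos: [0.572, 0.1282, 0.1347]
eef_rot: [-1.955, -2.459, -0.0]
force: [0.9, 0.0, 2.1]
gripper_width: -0.0001
```

{"method": "servo_tool", "body": {
  "delta_pos": [
    [0, 0, 0.001],
    [0, 0, 0.0025],
    [0, 0, 0.0025]
  ],
  "turn": [0, 0, 0]
}}

```text
time: 4.65
tcp_pos: [0.5719, 0.1282, 0.1321]
eef_rot: [-1.955, -2.459, 0.0]
force: [0.3, -0.4, 2.9]
gripper_width: 0.0001
```

{"method": "servo_tool", "body": {
  "delta_pos": [
    [0, 0, 0.001],
    [0, 0, 0.0025],
    [0, 0, 0.0025]
  ],
  "turn": [0, 0, 0]
}}

```text
time: 4.95
tcp_pos: [0.5719, 0.1282, 0.1296]
eef_rot: [-1.955, -2.459, 0.0]
force: [0.5, -0.3, 1.7]
gripper_width: -0.0002
```

{"method": "servo_tool", "body": {
  "delta_pos": [
    [0, 0, 0.0015],
    [0, 0, 0.003],
    [0, 0, 0.0045],
    [0, 0, 0.006],
    [0, 0, 0.0075],
    [0, 0, 0.0085],
    [0, 0, 0.0085]
  ],
  "turn": [0, 0, 0, 0, 0, 0, 0]
}}

```text
time: 5.65
tcp_pos: [0.5718, 0.1282, 0.121]
eef_rot: [-1.955, -2.459, 0.0]
force: [0.9, 0.0, 2.5]
gripper_width: 0.0001
```

{"method": "servo_tool", "body": {
  "delta_pos": [
    [0, 0, 0.0005],
    [0, 0, 0.001],
    [0, 0, 0.0012],
    [0, 0, 0.0012]
  ],
  "turn": [0, 0, 0, 0]
}}

```text
time: 6.05
tcp_pos: [0.572, 0.1282, 0.1201]
eef_rot: [-1.955, -2.459, -0.0]
force: [1.7, 0.3, 3.0]
gripper_width: -0.0
```

{"method": "servo_tool", "body": {
  "delta_pos": [
    [0, 0, 0.0004],
    [0, 0, 0.0008],
    [0, 0, 0.0008]
  ],
  "turn": [0, 0, 0]
}}

```text
time: 6.35
tcp_pos: [0.572, 0.1282, 0.1192]
eef_rot: [-1.955, -2.459, -0.0]
force: [1.1, -0.3, 2.5]
gripper_width: 0.0004
```

{"method": "servo_tool", "body": {
  "delta_pos": [
    [0, 0, 0.0003],
    [0, 0, 0.0005],
    [0, 0, 0.0005]
  ],
  "turn": [0, 0, 0]
}}

```text
time: 6.65
tcp_pos: [0.572, 0.1283, 0.1188]
eef_rot: [-1.955, -2.459, -0.0]
force: [1.9, -0.3, 3.1]
gripper_width: 0.0001
```

The middle pump is sound and home. Next is the left one.

{"method": "servo_tool", "body": {
  "delta_pos": [
    [0, 0, -0.015],
    [0, 0, -0.04],
    [0.03, 0, -0.045],
    [0.07, 0, -0.045],
    [0.09, 0, -0.04],
    [0.091, 0, -0.034],
    [0.091, 0, -0.03],
    [0.091, 0, -0.028],
    [0.091, 0, -0.026],
    [0.091, 0, -0.024],
    [0.091, 0, -0.0225],
    [0.091, 0, -0.021],
    [0.091, 0, -0.021]
  ],
  "turn": [0, 0, 0, 0, 0, 0, 0, 0, 0, 0, 0, 0, 0]
}}

```text
time: 7.95
tcp_pos: [0.5518, 0.2165, 0.1399]
eef_rot: [1.956, 2.458, 0.0]
force: [0.1, -0.8, 2.5]
gripper_width: -0.0003
```

{"method": "servo_tool", "body": {
  "delta_pos": [
    [0, 0, 0.001],
    [0, 0, 0.0025],
    [0, 0, 0.0025]
  ],
  "turn": [0, 0, 0]
}}

```text
time: 8.25
tcp_pos: [0.5515, 0.2168, 0.1371]
eef_rot: [-1.955, -2.459, 0.0]
force: [0.5, 0.2, 3.0]
gripper_width: -0.0003
```

{"method": "servo_tool", "body": {
  "delta_pos": [
    [0, 0, 0.001],
    [0, 0, 0.0025],
    [0, 0, 0.0025]
  ],
  "turn": [0, 0, 0]
}}

```text
time: 8.55
tcp_pos: [0.5514, 0.2168, 0.1346]
eef_rot: [-1.955, -2.459, 0.0]
force: [-0.5, -1.5, 2.0]
gripper_width: -0.0002
```

{"method": "servo_tool", "body": {
  "delta_pos": [
    [0, 0, 0.001],
    [0, 0, 0.0025],
    [0, 0, 0.0025]
  ],
  "turn": [0, 0, 0]
}}

```text
time: 8.85
tcp_pos: [0.5514, 0.2168, 0.1321]
eef_rot: [-1.955, -2.459, 0.0]
force: [-0.4, -0.3, 2.0]
gripper_width: -0.0001
```

{"method": "servo_tool", "body": {
  "delta_pos": [
    [0, 0, 0.001],
    [0, 0, 0.0025],
    [0, 0, 0.0025]
  ],
  "turn": [0, 0, 0]
}}

```text
time: 9.15
tcp_pos: [0.5514, 0.2168, 0.1296]
eef_rot: [-1.955, -2.459, 0.0]
force: [0.2, -1.9, 2.0]
gripper_width: 0.0001
```

{"method": "servo_tool", "body": {
  "delta_pos": [
    [0, 0, 0.0015],
    [0, 0, 0.003],
    [0, 0, 0.0045],
    [0, 0, 0.006],
    [0, 0, 0.0075],
    [0, 0, 0.009],
    [0, 0, 0.009]
  ],
  "turn": [0, 0, 0, 0, 0, 0, 0]
}}

```text
time: 9.85
tcp_pos: [0.5513, 0.2168, 0.1205]
eef_rot: [-1.955, -2.459, 0.001]
force: [-1.0, -0.2, 2.4]
gripper_width: -0.0002
```

{"method": "servo_tool", "body": {
  "delta_pos": [
    [0, 0, 0.0005],
    [0, 0, 0.001],
    [0, 0, 0.0012],
    [0, 0, 0.0012]
  ],
  "turn": [0, 0, 0, 0]
}}

```text
time: 10.25
tcp_pos: [0.5515, 0.2169, 0.1196]
eef_rot: [-1.955, -2.459, -0.0]
force: [-0.5, -1.5, 3.6]
gripper_width: -0.0
```

{"method": "servo_tool", "body": {
  "delta_pos": [
    [0, 0, 0.0003],
    [0, 0, 0.0005],
    [0, 0, 0.0005]
  ],
  "turn": [0, 0, 0]
}}

```text
time: 10.55
tcp_pos: [0.5515, 0.2169, 0.1191]
eef_rot: [-1.955, -2.459, -0.0]
force: [0.1, -1.5, 3.4]
gripper_width: -0.0001
```

The left pump is sound too and home. The right one is next; it should be the stiff one.

{"method": "servo_tool", "body": {
  "delta_pos": [
    [0, 0, -0.015],
    [0, 0, -0.04],
    [-0.03, 0, -0.05],
    [-0.075, 0, -0.05],
    [-0.12, 0, -0.05],
    [-0.155, 0, -0.05],
    [-0.175, 0, -0.045],
    [-0.18, 0, -0.038],
    [-0.18, 0, -0.033],
    [-0.18, 0, -0.03],
    [-0.18, 0, -0.028],
    [-0.18, 0, -0.026],
    [-0.18, 0, -0.024],
    [-0.18, 0, -0.0225],
    [-0.18, 0, -0.0205],
    [-0.18, 0, -0.0205]
  ],
  "turn": [0, 0, 0, 0, 0, 0, 0, 0, 0, 0, 0, 0, 0, 0, 0, 0]
}}

```text
time: 12.15
tcp_pos: [0.5921, 0.0418, 0.1395]
eef_rot: [-1.955, -2.459, -0.0]
force: [-0.0, 1.4, 1.9]
gripper_width: 0.0001
```

{"method": "servo_tool", "body": {
  "delta_pos": [
    [0, 0, 0.001],
    [0, 0, 0.002],
    [0, 0, 0.002]
  ],
  "turn": [0, 0, 0]
}}

```text
time: 12.45
tcp_pos: [0.592, 0.0415, 0.1375]
eef_rot: [-1.955, -2.459, -0.0]
force: [-0.1, 0.9, 2.5]
gripper_width: -0.0001
```

{"method": "servo_tool", "body": {
  "delta_pos": [
    [0, 0, 0.001],
    [0, 0, 0.002],
    [0, 0, 0.002]
  ],
  "turn": [0, 0, 0]
}}

```text
time: 12.75
tcp_pos: [0.5926, 0.0418, 0.1362]
eef_rot: [1.955, 2.459, 0.002]
force: [-0.3, 1.2, 5.5]
gripper_width: -0.0
```

{"method": "servo_tool", "body": {
  "delta_pos": [
    [0, 0, 0.0005],
    [0, 0, 0.0005]
  ],
  "turn": [0, 0]
}}

```text
time: 12.95
tcp_pos: [0.5928, 0.0419, 0.136]
eef_rot: [1.955, 2.459, 0.003]
force: [-0.1, 1.8, 8.0]
gripper_width: -0.0002
```

It's binding: the force jumped from 2.5 to 8 N at about 12 mm. I'm stopping here, retracting, opening and lowering over this barrel.

{"method": "servo_tool", "body": {
  "delta_pos": [
    [0, 0, -0.01],
    [0, 0, -0.03],
    [0, 0, -0.045],
    [0, 0, -0.05],
    [0, 0, -0.05],
    [0, 0, -0.05],
    [0, 0, -0.05],
    [0, 0, -0.05],
    [0, 0, -0.05]
  ],
  "turn": [0, 0, 0, 0, 0, 0, 0, 0, 0],
  "hand": -1
}}

```text
time: 13.85
tcp_pos: [0.5918, 0.0415, 0.1846]
eef_rot: [-1.955, -2.458, 0.001]
force: [-0.1, -0.3, -0.6]
gripper_width: 0.0852
```

```bash
python3 - <<'E'
from h import *
s,R=pose();im,d=vision.capture("wrist");cv2.imwrite("pics/w2.png",im[:,:,::-1])
print(s['tcp_pos'],s['gripper_width'])
# tray from scene+side: wall-top corners by convex-hull quad of red mask rays at z=.03
for n in("scene","side"):
    z=np.load(f"{n}0.npz")['im'];m,cs=blobs(z,(0,180,80),(8,255,255),700)
    for c in cs:
        u=c[:,0].mean(0); X=rays(n,u,.02)[0]
        if abs(X[0]-.6)<.06 and abs(X[1]+.175)<.06:
            h=cv2.convexHull(c)[:,0];P=rays(n,h,.03)[:,:2]*1000;print(n,cv2.minAreaRect(P.astype(np.float32)))
    hs=cv2.cvtColor(z,cv2.COLOR_RGB2HSV);mm=cv2.inRange(hs,(15,120,80),(30,255,255));
    k,_,st,ce=cv2.connectedComponentsWithStats(mm)
    for i in range(1,k):
        X=rays(n,ce[i],.018)[0]
        if st[i,4]>15 and .5<X[0]<.72 and -.3<X[1]<-.08:print('piston',ce[i],X)
E
```

```text
[0.59175306 0.04149163 0.18457305] 0.0852051121730014
scene ((606.777099609375, -176.35800170898438), (157.5214080810547, 197.30152893066406), 85.85100555419922)
piston [172.64814815 211.42592593] [ 0.6544075  -0.23005305  0.018     ]
side ((599.571044921875, -190.90643310546875), (170.7483367919922, 181.45428466796875), 85.72624969482422)
piston [311.52380952 260.        ] [ 0.69676899 -0.16617832  0.018     ]
piston [315.05882353 280.        ] [ 0.69148412 -0.23256894  0.018     ]
piston [301.425 281.1  ] [ 0.65532242 -0.23142966  0.018     ]
```

View pics/w2.png

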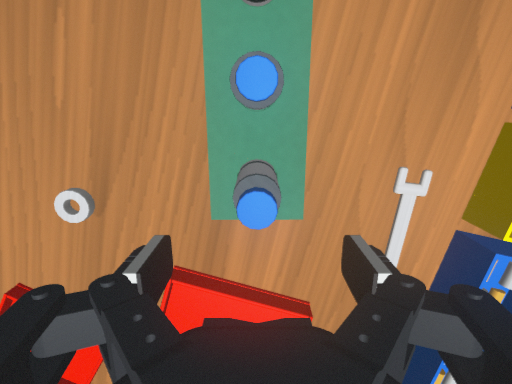

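The stiff knob at (257,208) is centred between the open jaws. Tray centre is about (0.598, -0.180) and the worn piston about (0.655, -0.231). I'm lowering and gripping the barrel.

{"method": "servo_tool", "body": {
  "delta_pos": [
    [0, 0, 0.02],
    [0, 0, 0.045],
    [0, 0, 0.07],
    [0, 0, 0.09],
    [0, 0, 0.104],
    [0, 0, 0.111],
    [0, 0, 0.112],
    [0, 0, 0.112]
  ],
  "turn": [0, 0, 0, 0, 0, 0, 0, 0]
}}

```text
time: 14.7
tcp_pos: [0.5927, 0.0415, 0.0737]
eef_rot: [1.955, 2.458, 0.001]
force: [-0.8, 0.1, 0.2]
gripper_width: 0.0853
```

{"method": "servo_tool", "body": {
  "delta_pos": [
    [0, 0, 0],
    [0, 0, 0],
    [0, 0, 0],
    [0, 0, 0],
    [0, 0, 0],
    [0, 0, 0],
    [0, 0, 0],
    [0, 0, 0]
  ],
  "turn": [0, 0, 0, 0, 0, 0, 0, 0],
  "hand": 1
}}

```text
time: 15.5
tcp_pos: [0.5922, 0.0415, 0.0739]
eef_rot: [-1.955, -2.459, -0.001]
force: [-1.7, 0.1, 5.9]
gripper_width: 0.0385
```

Gripped at about 40 mm, the barrel's width. Lifting.

{"method": "servo_tool", "body": {
  "delta_pos": [
    [0, 0, -0.004],
    [0, 0, -0.01],
    [0, 0, -0.018],
    [0, 0, -0.028],
    [0, 0, -0.04],
    [0, 0, -0.052],
    [0, 0, -0.06],
    [0, 0, -0.064],
    [0, 0, -0.065],
    [0, 0, -0.065]
  ],
  "turn": [0, 0, 0, 0, 0, 0, 0, 0, 0, 0]
}}

```text
time: 16.5
tcp_pos: [0.5918, 0.0416, 0.1379]
eef_rot: [-1.955, -2.459, 0.0]
force: [-0.1, 0.8, -3.8]
gripper_width: 0.0384
```

```bash
python3 - <<'E'
from h import *
s,R=pose();print(s['tcp_pos'],s['force'],s['gripper_width'],delta([.575,-.165,s['tcp_pos'][2]]))
a,_=vision.capture("wrist");b,_=vision.capture("side")
cv2.imwrite("pics/lift.png",np.hstack([cv2.resize(a,(400,300)),cv2.resize(b[100:340,130:450],(400,300))])[:,:,::-1])
E
```

```text
[0.59181744 0.04156531 0.13794355] [-0.08692145  0.83845187 -3.84103861] 0.038377121010828234 [-0.1975 -0.0629 -0.    ]
```

View pics/lift.png

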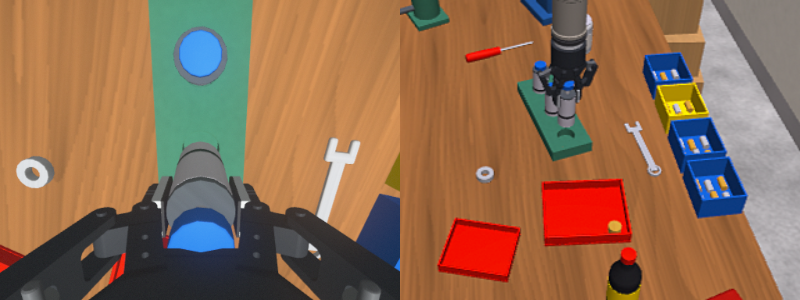

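Left: the barrel sits square in the jaws. Right: it hangs upright above its empty socket. I'm carrying it to the tray.

{"method": "servo_tool", "body": {
  "delta_pos": [
    [-0.01, -0.003, 0],
    [-0.03, -0.01, 0],
    [-0.06, -0.019, 0],
    [-0.09, -0.029, 0],
    [-0.12, -0.038, 0],
    [-0.15, -0.048, 0],
    [-0.175, -0.056, 0],
    [-0.19, -0.061, 0],
    [-0.197, -0.063, 0],
    [-0.197, -0.063, 0.01],
    [-0.197, -0.063, 0.025],
    [-0.197, -0.063, 0.04],
    [-0.197, -0.063, 0.052],
    [-0.197, -0.063, 0.058],
    [-0.197, -0.063, 0.061],
    [-0.197, -0.063, 0.061]
  ],
  "turn": [0, 0, 0, 0, 0, 0, 0, 0, 0, 0, 0, 0, 0, 0, 0, 0]
}}

```text
time: 18.2
tcp_pos: [0.575, -0.1645, 0.0767]
eef_rot: [-1.955, -2.459, 0.0]
force: [-0.8, -0.1, -3.3]
gripper_width: 0.0385
```

```bash
python3 - <<'E'
from h import *
s,R=pose();print(s['tcp_pos'],s['force'],s['gripper_width'])
a,_=vision.capture("scene");b,_=vision.capture("side")
cv2.imwrite("pics/low.png",np.hstack([cv2.resize(a[110:260,120:320],(400,300)),cv2.resize(b[160:310,200:400],(400,300))])[:,:,::-1])
E
```

```text
[ 0.57498456 -0.16447115  0.07669878] [-0.76255344 -0.06887315 -3.30237422] 0.03848326194398033
```

View pics/low.png

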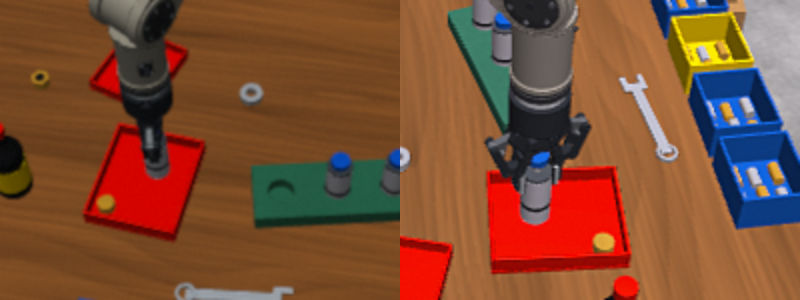

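Both views show the pump inside the tray, clear of the walls and the brass disc. I'll creep down until it touches.

{"method": "servo_tool", "body": {
  "delta_pos": [
    [0, 0, 0.0015],
    [0, 0, 0.003],
    [0, 0, 0.0045],
    [0, 0, 0.005],
    [0, 0, 0.005]
  ],
  "turn": [0, 0, 0, 0, 0]
}}

```text
time: 18.8
tcp_pos: [0.5749, -0.1646, 0.072]
eef_rot: [-1.955, -2.459, -0.0]
force: [0.0, -0.6, -4.1]
gripper_width: 0.0386
```

{"method": "servo_tool", "body": {
  "delta_pos": [
    [0, 0, 0.0007],
    [0, 0, 0.0013],
    [0, 0, 0.0013]
  ],
  "turn": [0, 0, 0]
}}

```text
time: 19.1
tcp_pos: [0.5751, -0.1647, 0.071]
eef_rot: [1.956, 2.459, 0.0]
force: [-0.7, 0.7, -3.0]
gripper_width: 0.0388
```

{"method": "servo_tool", "body": {
  "delta_pos": [
    [0, 0, 0.0006],
    [0, 0, 0.001],
    [0, 0, 0.001]
  ],
  "turn": [0, 0, 0]
}}

```text
time: 19.4
tcp_pos: [0.5751, -0.1648, 0.0709]
eef_rot: [-1.956, -2.459, -0.001]
force: [-4.5, 1.1, 5.3]
gripper_width: 0.039
```

It's on the floor: force turned from -3 to +5 N. Releasing and retreating straight up.

{"method": "servo_tool", "body": {
  "delta_pos": [
    [0, 0, 0],
    [0, 0, 0],
    [0, 0, 0],
    [0, 0, 0],
    [0, 0, 0],
    [0, 0, 0],
    [0, 0, 0],
    [0, 0, 0]
  ],
  "turn": [0, 0, 0, 0, 0, 0, 0, 0],
  "hand": -1
}}

```text
time: 20.2
tcp_pos: [0.575, -0.1646, 0.0698]
eef_rot: [1.955, 2.459, 0.0]
force: [1.1, -1.2, -0.2]
gripper_width: 0.0857
```

{"method": "servo_tool", "body": {
  "delta_pos": [
    [0, 0, -0.01],
    [0, 0, -0.03],
    [0, 0, -0.06],
    [0, 0, -0.1],
    [0, 0, -0.14],
    [0, 0, -0.17],
    [-0.03, -0.03, -0.18],
    [-0.06, -0.07, -0.18],
    [-0.08, -0.11, -0.18],
    [-0.09, -0.15, -0.18],
    [-0.1, -0.18, -0.18],
    [-0.1, -0.2, -0.18],
    [-0.1, -0.2, -0.18]
  ],
  "turn": [0, 0, 0, 0, 0, 0, 0, 0, 0, 0, 0, 0, 0]
}}

```text
time: 21.5
tcp_pos: [0.4, -0.3081, 0.2503]
eef_rot: [-1.961, -2.454, -0.002]
force: [0.8, -1.3, -0.3]
gripper_width: 0.0854
```

```bash
python3 - <<'E'
from h import *
s,R=pose();print(s['time'],s['tcp_pos'],s['gripper_width'])
ims=[]
for n in("scene","side"):
    im,d=vision.capture(n);ims.append(im);P=cloud(n,im,d);m,cs=blobs(im,(105,120,60),(125,255,255),20)
    for c in cs:
        mm=np.zeros_like(m);cv2.drawContours(mm,[c],-1,255,-1);Q=P[(mm>0)&(m>0)&(d>0)]
        if len(Q)and .4<np.median(Q,0)[0]<.7:
            T=Q[Q[:,2]>Q[:,2].max()-.006];print(n,cv2.boundingRect(c),T.mean(0).round(4))
cv2.imwrite("pics/end.png",np.hstack([cv2.resize(ims[0][110:260,150:350],(400,300)),cv2.resize(ims[1][130:310,200:440],(400,300))])[:,:,::-1])
E
```

```text
21.5 [ 0.40002078 -0.3081496   0.25034418] 0.08536830843279246
scene (418, 227, 63, 37) [0.678  0.6595 0.1387]
scene (434, 220, 24, 23) [0.6348 0.5935 0.1181]
scene (285, 186, 11, 10) [0.5715 0.1309 0.1144]
scene (314, 185, 11, 10) [0.5517 0.2181 0.1129]
scene (191, 171, 10, 10) [ 0.5751 -0.1638  0.1262]
side (263, 235, 11, 11) [ 0.5734 -0.169   0.125 ]
side (247, 166, 10, 9) [0.5703 0.1245 0.1103]
side (238, 149, 9, 8) [0.55   0.2108 0.1116]
side (199, 0, 107, 120) [0.6841 0.6318 0.1547]
```

View pics/end.png

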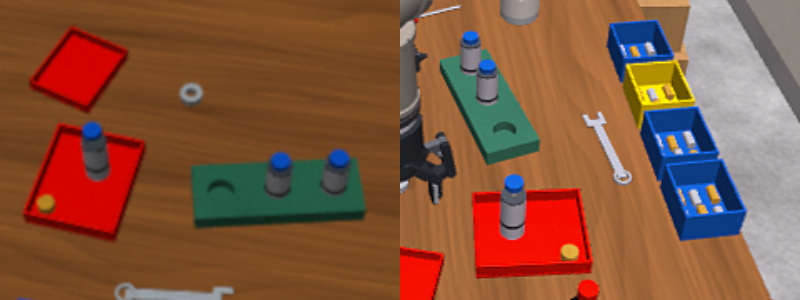

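The stiff pump stands upright in the tray, its knob top at about 0.125 m (plunger about 11–12 mm). The two sound pumps are still in the rack with their knobs at the home height, and nothing else has moved.

```bash
python3 -c "
from workcell import ctrl
print(ctrl.hand_in())"
```

```text
the job is handed in; nothing more can be done
None
```

The stiff pump was the right-hand one. It now stands upright on the floor of the large red tray (the one holding the brass piston), and the job was handed in at about 21.5 s. No verdict is given.

- **Sound pumps:** the middle and left pumps ran evenly at about 2–3.5 N and were pushed home. The fingertip stopped at z ≈ 0.111 m on both, about 29 mm of the 30 mm stroke. I stopped just short of the hard stop, so no force rise at the end was seen.
- **Stiff pump:** force rose from 2.5 N to 8 N at about 12 mm of stroke. I stopped there after one further 0.5 mm confirming step, then gripped and lifted it by the barrel. The highest force reading with the tool on a knob was 8 N, but forces are reported only at the end of each move.
- **Final camera check:** the stiff pump's knob top is at 0.125–0.126 m, which puts its plunger at about 11–12 mm. The two home knobs read 0.110–0.114 m. The scene camera reads 1–4 mm higher than the side camera on these knobs. No bystander looked moved, and the gripper is well clear of everything.

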